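# Clamp a lasted shoe on the finishing bed with its underside knob

## Task

Take the black shoe by the green last that sticks out of it and set it sole down on the raised aluminium holding bed, toe towards the blue V-shaped toe stop, heel towards the jaw, and let go of it. Then turn the red four-armed knob under the edge of the bed, counter-clockwise as seen from above, until the jaw has pushed the shoe home against the toe stop and holds it firmly, with roughly 18 N: firm, but do not crush it (never 30 N). Move the jaw only by the knob, never by pushing it, and leave the other shoe and everything else on the bench where they are.

Things in the scene. Friction and masses are not known exactly. Their poses are not given: they have to be found in the camera images.
- shoe: black slip-on shoe on a rigid last, 0.45-0.75 kg, 240 mm long, 76 wide at the toe, 64 at the heel, 80 high at the ankle. Origin under the middle of the sole, +x to the toe, +z up. The green last stands out of it: a flat-sided block 36 mm wide (y), 90 long (x -77 to +13), top 125 mm above the sole
- shoe_grip (a point): where to grip the green last across its 36 mm width (along the shoe's y): near the centre of mass, 20 mm behind the shoe's origin, 106 mm above the sole, 19 mm below the last's top, 26 mm above the ankle of the shoe
- shoe_toe (a point): tip of the toe, level with the underside of the sole, 120 mm ahead of the shoe's origin
- bed: fixed aluminium plate 400 (x) x 200 (y) x 12 mm on legs; origin on the bench under its middle, top 95 mm up. +x runs from jaw to toe stop, +z up. The blue V-shaped toe stop, 45 mm high, stands near the +x end, set by hand up to 6 mm either way and not measured: in it the shoe's origin comes to rest 7 to 19 mm to +x of bed_mid
- bed_mid (a point): middle of the bed's top. With the shoe's origin here and its +x along the bed's +x, the shoe stands free between the open jaw and the toe stop (both 45 mm high), 5 mm or more to spare at each end
- jaw: heel jaw on the bed, 45 mm high, 80 wide, a shallow V with a stiffly sprung pad (8 N per mm). The knob drives it to +x of the bed, 20 mm per radian, and it stays where the knob leaves it. Origin: bottom of the V, at the bed's top. The robot must not push it
- knob (a joint): angle of the red knob, rad; grows as it tightens (counter-clockwise from above), starts at 0 to 0.7, ends at 3.1. Friction holds it. Free turning takes 0.55 N m; each newton of clamping adds 0.02 N m (at 18 N the push is two thirds greater than when free). Sliding the loose shoe along takes 2 to 6 N, then clamping rises steeply, 160 N per rad
- knob_hub (a point): on the knob's vertical axis at the height of its arms: 65 mm above the bench, 18 mm below the bed's underside, 20 mm to -x of the bed's middle, 8 mm inside its +y edge. Hub 48 mm across. Four arms, round bars 14 mm thick, along this point's +x, +y, -x, -y, ends 110 mm from the axis
- knob_arm (a point): on one of the knob's four arms, 80 mm from the axis: a place to push it sideways with shut fingers let down beside the bed while the arm sticks out beyond the bed's +y edge. The arms under the bed cannot be reached: take the next as it comes out. The bed's legs are 140 mm or more from the axis
- brown_shoe: a brown shoe on its last, same shape as the black one; stays where it is
- pail: open white pail smeared with black, 165 mm across, 130 high, origin under its middle; leave alone
- brush: hand brush lying on the bench; leave alone
- tin: low round tin, 80 mm across, 50 high; leave alone
- jar: jar, 60 mm across, 90 high; leave alone
- hammer: hammer lying on the bench; leave alone
- sand_block: cork sanding block 110 x 60 x 34 mm; leave alone

How it is judged:
By the outcome, as a careful person would: the job done as asked, in the order asked, and still so for the second after the job is handed in, with the robot touching nothing.
It also fails if it takes over 59 s, if anything falls off the work surface, if the arm or the gripper's body presses on something with over 40 N, if the wrist force passes 120 N, or if a joint passes its speed limit or range.

## Robot

A 6-joint arm with a two-finger parallel gripper is mounted at the origin on the work surface. World frame = base frame: x ahead of the robot, y to its left, z up, the work surface at z = 0. Lengths are in m, angles in rad, forces in N, time in s.
With the tool pointing down it reaches from about 0.225 to 0.875 m from the base axis. Payload 3.4 kg.
Tool frame: the origin (TCP) lies on the centre line of the jaws, within the pads' length; the fingertips stand 17 mm ahead of it and the grasp point (between the pads) lies 2 mm behind it (manip.finger_overhang is the distance from the TCP to the fingertips, in m); y points along the fingers, x is the direction in which the jaws open and shut, and the axes are right-handed (so a half turn about y gives the same grasp; the last joint's range is limited). The gripper opens to 85 mm and grips with 20 to 120 N. Pads are 22 mm wide; open, the fingers measure 114 mm over their backs; the gripper's body (76 mm by 85 mm) begins 54 mm behind the grasp point. The pads swing forward as they close: fully open they stand 13 mm farther back than shut.
Start: joints at [0.999, 0.276, 1.505, -0, 1.361, -0.121], TCP at [0.251, 0.518, 0.248] pointing down, gripper open.
Joint ranges: [-2.89, 2.89], [-0.75, 2.08], [0.22, 2.7], [-1.18, 4.32], [0.11, 2.71], [-2.7, 2.7]. Speed limits (rad/s): [2.57, 2.57, 3.14, 3.14, 3.14, 3.14].

## Interface

Orientations are given as a unit quaternion [w, x, y, z].
In Python, from rig import manip gives the robot as it stands.
- The arm moves only by the tool arm_command, never from a script. Its argument "commands" is a list of rows, each a list of 3 entries, a list of its own where there are three numbers: the finger opening in cm, from 0 to 8.54, then the shift along the world's x, y, z in cm, then the turn about the world's z in rad. A call has 1 to 12 rows; each row shifts and turns the commanded pose from where the row before left it; what a row does not reach is not made up. A row lasts 1/10 s, in which the tool goes at most 50 mm and 8.59 degrees, less where a joint would pass 70% of its speed; a pose out of reach is approached as far as the arm can. A call with a gripper value outside its range is refused whole. The fingers move at their own pace and stop on an object; "grip_force" is the grip in N (left out, the last holds). Time passes only in rows, so rows that do not move let the fingers close. It gives the time, the measured TCP pose, the force and the opening at its end, in the units of the state.
- manip.get_state(): the state, without advancing time (a new reading comes with each control period).
- manip.get_image(name): name is "side" or "top" or "wrist"; returns a dict with "pixels" (480x640x3 uint8, red, green, blue), "range_z" (480x640 float32, m along the optical axis (not along the pixel's ray), 0 where there is no reading), "intrinsics" (3x3 intrinsics, pixels), "R" (3x3) and "t" (3): a world point X has camera coordinates R X + t. Camera axes: x right, y down, z forward; pixel columns grow to the right and rows downward; lengths in m; the calibration is good to about 2 mm. A picture is of the moment at which its call begins.
- manip.sign_off(): hands the job in, once; it reports no verdict.
The state is a dict: "clock": time; "qpos": joint angles; "qd": joint speeds; "effort": joint torques, N m; "position": TCP position; "ee_rot": TCP orientation; "contact_force": force on the tool from outside, world axes, zero at the start; "moment": the same for the moment, N m; "width": finger opening in m.
Only numpy, scipy, OpenCV 4.12 (cv2) and the standard library are available. Lean on these libraries where they do the work, as an engineer would, in place of code of your own. Each camera call takes 0.05 s, during which the arm holds its last target.

## Working session

There is one attempt and no reset: what is moved stays moved. The work goes in short steps, Python scripts to look and compute and a tool call to move; the robot and the scene stay as the last step left them, time stands still between calls to the robot, and variables do not carry over. Pictures are saved under pics/ and viewed, and the job is handed in when it is done.

Besides the shell and the picture viewer there is one more tool, called in YAML: its name, and indented under it one key for each argument. arm_command: Moves the arm, as the interface text tells. Its arguments: {"type":"object","properties":{"commands":{"type":"array"},"grip_force":{"type":"number"}},"required":["commands"]}

```bash
mkdir -p pics; ls
cat > h.py <<'E'
import numpy as np, cv2
from rig import manip
def grab(n,tag):
    im=manip.get_image(n); cv2.imwrite(f'pics/{tag}.png',im['pixels'][:,:,::-1]); np.savez(f'{tag}.npz',**im); return im
def load(tag): return dict(np.load(f'{tag}.npz'))
def pts(im):
    K=im['intrinsics'];z=im['range_z'];v,u=np.mgrid[0:480,0:640]
    c=np.stack([(u-K[0,2])/K[0,0]*z,(v-K[1,2])/K[1,1]*z,z],-1)
    return (c-im['t'])@im['R']   # R^T (c-t)
def proj(im,X):
    c=im['R']@np.asarray(X)+im['t'];p=im['intrinsics']@c;return p[:2]/p[2]
E
python3 - <<'E'
from h import *
for n in ['top','side','wrist']:
    im=grab(n,n+'0'); print(n, -im['R'].T@im['t'], (im['range_z']>0).mean())
print(manip.get_state())
E
```

```text
pics
top [0.23200446 0.0041232  1.38183861] 0.99603515625
side [ 0.02978737 -0.83779997  0.73631429] 0.9959505208333334
wrist [0.18311342 0.54945673 0.37301521] 0.9960579427083334
{'clock': 0.15, 'qpos': array([ 9.98992406e-01,  2.76466117e-01,  1.50584541e+00,  1.01526176e-05,
        1.36070984e+00, -1.21017551e-01]), 'qd': array([ 9.85247469e-04, -1.34354950e-03, -3.33594291e-03,  1.69245643e-05,
        5.83375659e-04,  1.04677502e-03]), 'effort': array([ 2.65067210e-03, -4.17141330e+01, -2.46032739e+01, -2.35848938e-04,
        7.70595332e-03, -1.97391671e-05]), 'position': array([0.25031946, 0.51723863, 0.24762784]), 'ee_rot': array([-0.5988867 ,  0.59930972,  0.37514889, -0.37606634]), 'contact_force': array([-0.28068247,  0.60913076, -0.65982812]), 'moment': array([ 0.06332065,  0.00471309, -0.03608797]), 'width': 0.08528653016591453}
```

View pics/top0.png

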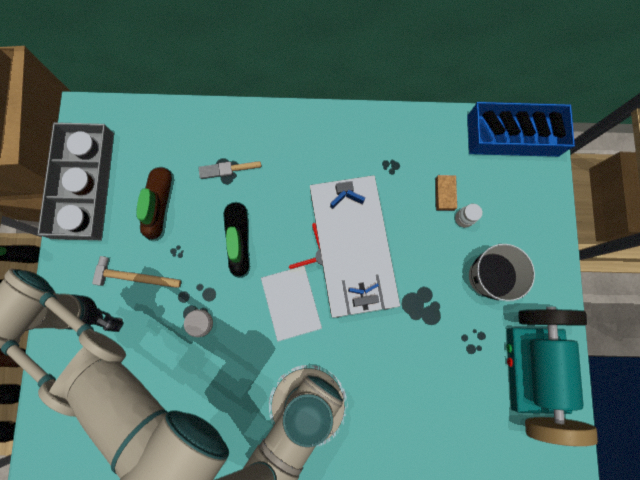

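View pics/side0.png

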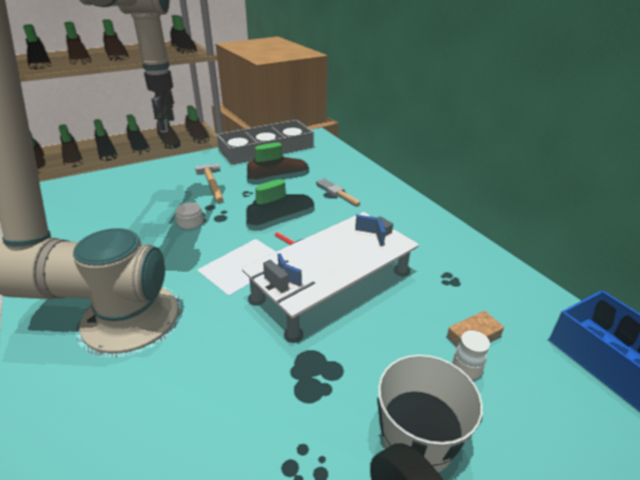

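View pics/wrist0.png

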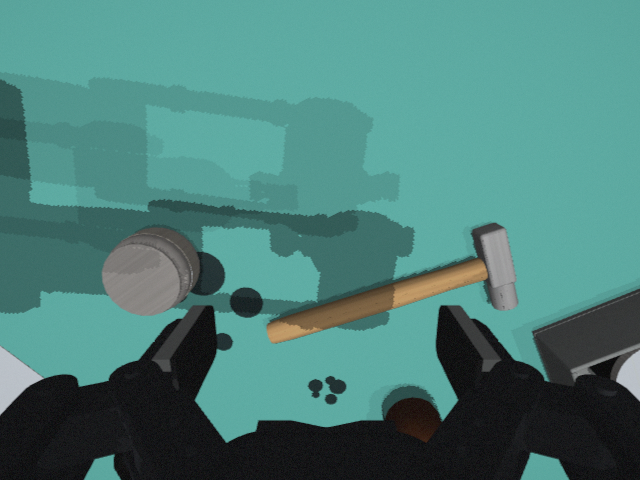

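```bash
cat > meas.py <<'E'
from h import *
im=load('top0');P=pts(im);rgb=im['pixels'];hsv=cv2.cvtColor(rgb,cv2.COLOR_RGB2HSV)
def rect(m,name):
    q=P[m]; r=cv2.minAreaRect((q[:,:2]*1000).astype(np.float32)); print(name,len(q),'rect c',r[0],'size',r[1],'ang',r[2],'z',np.percentile(q[:,2],[2,50,98])); return r
v,u=np.mgrid[0:480,0:640]
Z=P[...,2]
print('bench z',np.median(Z[120:140,300:400]))
def big(m):
    n,l,s,c=cv2.connectedComponentsWithStats(m.astype(np.uint8));k=1+np.argmax(s[1:,4]);return l==k
bed=big((abs(Z-0.095)<0.008)&(u>290)&(u<420)&(v>160)&(v<330)); 
r=rect(bed,'bed');print(cv2.boxPoints(r))
g=(hsv[...,0]>45)&(hsv[...,0]<75)&(hsv[...,1]>120)&(hsv[...,2]>80)
gb=big(g&(u>215)&(u<260)&(v>180)&(v<290)); r=rect(gb&(Z>.115),'green');print(cv2.boxPoints(r))
sh=big((Z>0.012)&(u>210)&(u<262)&(v>190)&(v<290));r=rect(sh,'shoe');print(cv2.boxPoints(r))
br=big((Z>0.012)&(u>130)&(u<180)&(v>150)&(v<250));rect(br,'brown')
red=((hsv[...,0]<8)|(hsv[...,0]>172))&(hsv[...,1]>150)&(u>270)&(u<345)&(v>210)&(v<290)
n,l,s,c=cv2.connectedComponentsWithStats(red.astype(np.uint8))
for k in range(1,n):
    if s[k,4]>8: rr=rect(l==k,'red%d'%k); print(cv2.boxPoints(rr))
blue=(hsv[...,0]>100)&(hsv[...,0]<125)&(hsv[...,1]>120)&(u>300)&(u<410)&(v>160)&(v<320)
n,l,s,c=cv2.connectedComponentsWithStats(blue.astype(np.uint8))
for k in range(1,n):
    if s[k,4]>8: rr=rect(l==k,'blue%d'%k);
crop=cv2.resize(rgb[160:330,190:420],None,fx=3.4,fy=3.4,interpolation=cv2.INTER_CUBIC);cv2.imwrite('pics/crop0.png',crop[:,:,::-1])
E
python3 meas.py
```

```text
bench z -0.00038075692582845383
bed 8211 rect c (471.2148742675781, -121.63128662109375) size (401.26116943359375, 201.7226104736328) ang 10.350255012512207 z [0.08934584 0.09483212 0.10024017]
[[ 255.72774   -58.45754 ]
 [ 291.9702   -256.89767 ]
 [ 686.702    -184.80504 ]
 [ 650.45953    13.635101]]
green 357 rect c (458.7127685546875, 229.6704864501953) size (92.81292724609375, 34.89957046508789) ang 3.6391565799713135 z [0.11904098 0.12460068 0.12958977]
[[411.2923  244.13954]
 [413.50745 209.31035]
 [506.13324 215.20143]
 [503.9181  250.03062]]
shoe 1551 rect c (393.42303466796875, 174.87600708007812) size (451.12994384765625, 131.64979553222656) ang 30.341203689575195 z [0.02573656 0.06519533 0.12759368]
[[165.50179  117.74124 ]
 [232.00447    4.123192]
 [621.3443   232.01077 ]
 [554.8416   345.6288  ]]
brown 1778 rect c (415.1131896972656, 314.1114501953125) size (693.8150634765625, 192.63134765625) ang 43.91301345825195 z [0.02399857 0.06519583 0.12797798]
red1 51 rect c (501.54443359375, -9.62132740020752) size (67.4399642944336, 8.146932601928711) ang 11.806134223937988 z [0.06373235 0.07132277 0.07596116]
[[467.70435   -12.533171 ]
 [469.37122   -20.50776  ]
 [535.3845     -6.709484 ]
 [533.71765     1.2651043]]
red2 98 rect c (332.0525817871094, -1.6584320068359375) size (183.48382568359375, 80.65919494628906) ang 20.4228515625 z [0.06525847 0.07019379 0.07761032]
[[232.00446    4.123207]
 [260.15015  -71.46599 ]
 [432.1007    -7.440071]
 [403.95502   68.149124]]
blue1 207 rect c (432.3003234863281, -34.721435546875) size (81.57637786865234, 399.8180847167969) ang 67.4925308227539 z [0.10946264 0.13720379 0.14468331]
blue2 93 rect c (333.4719543457031, -147.7991180419922) size (18.50765037536621, 83.1119613647461) ang 10.114385604858398 z [0.11490898 0.13907837 0.14258274]
```

```bash
ls pics
```

```text
crop0.png
side0.png
top0.png
wrist0.png
```

View pics/crop0.png

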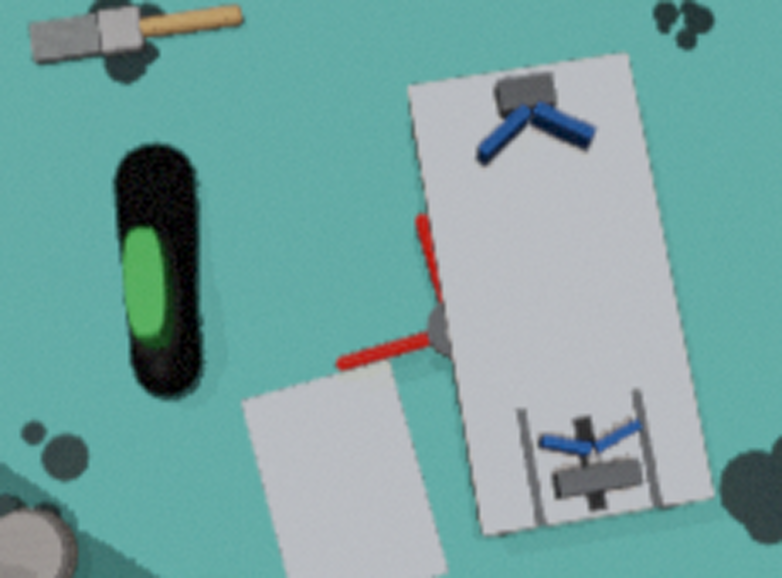

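```bash
cat > meas2.py <<'E'
from h import *
import sys
from scipy.spatial.transform import Rotation as Ro
im=load('top0');P=pts(im);rgb=im['pixels'];hsv=cv2.cvtColor(rgb,cv2.COLOR_RGB2HSV)
v,u=np.mgrid[0:480,0:640];Z=P[...,2];ok=im['range_z']>0
def rect(m,name):
    q=P[m&ok]; r=cv2.minAreaRect((q[:,:2]*1000).astype(np.float32));xy=q[:,:2];c=xy.mean(0);w,V=np.linalg.eigh(np.cov((xy-c).T));d=V[:,1]*np.sign(V[0,1]);
    print(name,len(q),np.round(r[0],1),np.round(r[1],1),round(r[2],2),'pca',c.round(4),np.degrees(np.arctan2(d[1],d[0])).round(2),np.percentile(q[:,2],[2,50,98]).round(3))
    return q
win=(u>215)&(u<260)&(v>190)&(v<285)
g=(hsv[...,0]>45)&(hsv[...,0]<75)&(hsv[...,1]>120)&win
rect(g&(Z>.115),'green')
rect(win&(Z>.012)&(Z<.3),'shoe'); rect(win&(Z>.012)&(Z<.085),'shoelow')
red=((hsv[...,0]<8)|(hsv[...,0]>172))&(hsv[...,1]>150)&(u>280)&(u<345)&(v>215)&(v<280)
a=0.1807;c,s=np.cos(a),np.sin(a);O=np.array([.4712,-.1216]);R=np.array([[c,-s],[s,c]])
hub=O+R@[-.020,.092];print('hub',hub)
for nm,m in [('A',red&(v<250)),('B',red&(v>=250))]:
    q=rect(m,nm); d=q[:,:2]-hub; rr=np.hypot(*d.T); an=np.arctan2(*(d@R).T[::-1]); print(nm,'ang in bed',np.degrees(np.median(an)),np.degrees(np.median(an[rr>.06])),'rmax',rr.max())
blue=(hsv[...,0]>100)&(hsv[...,0]<125)&(hsv[...,1]>120)&ok&(Z>.125)&(u>300)&(u<410)
for nm,m in [('stop',blue&(v<220)&(v>170)),('jaw',blue&(v>270)&(v<305))]:
    q=(P[m][:,:2]-O)@R; print(nm,q.min(0),q.max(0),'mid-y extremes', [ (round(float(np.median(q[abs(q[:,1]-y)<.006,0].min())),4) if (abs(q[:,1]-y)<.006).any() else None, round(float(q[abs(q[:,1]-y)<.006,0].max()),4) if (abs(q[:,1]-y)<.006).any() else None) for y in np.arange(-.04,.05,.01)])
st=manip.get_state();q=st['ee_rot'];print(Ro.from_quat([q[1],q[2],q[3],q[0]]).as_matrix().round(3))
E
python3 meas2.py
```

```text
green 363 [458.7 229.7] [92.8 34.9] 3.64 pca [0.459  0.2291] 7.19 [0.118 0.125 0.13 ]
shoe 1550 [490.6 231.1] [233.1  71.6] 8.97 pca [0.4843 0.2262] 7.96 [0.026 0.065 0.128]
shoelow 1116 [490.6 231.1] [233.1  71.6] 8.97 pca [0.4954 0.2259] 8.81 [0.024 0.056 0.081]
hub [ 0.43499156 -0.0346923 ]
A 51 [501.5  -9.6] [67.4  8.1] 11.81 pca [ 0.5066 -0.0093] 13.77 [0.064 0.071 0.076]
A ang in bed 9.567968811180174 8.787490729683283 rmax 0.10439499114631609
B 97 [412.4  28.3] [10.3 80.7] 18.62 pca [0.4124 0.0277] -71.91 [0.065 0.07  0.077]
B ang in bed 99.66675043385187 99.06313485617451 rmax 0.10723028880907896
stop [ 0.11298487 -0.04755173] [0.15026342 0.04912731] mid-y extremes [(0.1141, 0.1272), (0.1184, 0.1355), (0.1249, 0.1441), (0.1327, 0.1503), (0.1408, 0.1493), (0.1338, 0.1501), (0.128, 0.1474), (0.1214, 0.1387), (0.113, 0.129)]
jaw [-0.14941987 -0.04260054] [-0.13078143  0.04051721] mid-y extremes [(-0.1366, -0.1311), (-0.1389, -0.1332), (-0.1442, -0.1349), (-0.1487, -0.1385), (-0.1494, -0.1416), (-0.1494, -0.1375), (-0.145, -0.1358), (-0.1411, -0.131), (-0.1391, -0.1308)]
[[ 0.436 -0.001 -0.9  ]
 [ 0.9   -0.001  0.436]
 [-0.001 -1.     0.   ]]
```

arm_command:
  commands:
    - [8.5,[2.2,-2.9,0],0.1]
    - [8.5,[2.2,-2.9,0],0.1]
    - [8.5,[2.2,-2.9,0],0.1]
    - [8.5,[2.2,-2.9,0],0.1]
    - [8.5,[2.2,-2.9,0],0.1]
    - [8.5,[2.2,-2.9,0],0.09]
    - [8.5,[2.2,-2.9,0],0]
    - [8.5,[2.2,-2.9,0],0]
    - [8.5,[2.2,-2.8,0],0]
    - [8.5,[2.2,-2.8,0],0]
    - [8.5,[0,0,0],0]
    - [8.5,[0,0,0],0]
  grip_force: 60

```text
clock: 1.35
position: [0.4706, 0.2291, 0.2479]
ee_rot: [0.465, -0.464, -0.533, 0.533]
contact_force: [-0.8, -0.3, 0.2]
width: 0.085
```

Run:
```python
from h import *
from scipy.spatial.transform import Rotation as Ro
im=grab('wrist','wrist1');P=pts(im);hsv=cv2.cvtColor(im['pixels'],cv2.COLOR_RGB2HSV)
g=(hsv[...,0]>45)&(hsv[...,0]<75)&(hsv[...,1]>120)&(P[...,2]>.11)&(im['range_z']>0)
q=P[g];r=cv2.minAreaRect((q[:,:2]*1000).astype(np.float32));print(r,len(q),np.median(q[:,2]))
s=manip.get_state();q=s['ee_rot'];M=Ro.from_quat([q[1],q[2],q[3],q[0]]).as_matrix();print(s['position'],np.degrees(np.arctan2(M[1,0],M[0,0])),s['contact_force'],s['clock'])
```

```text
((505.79730224609375, 336.1683654785156), (339.4246826171875, 88.93244934082031), 66.56314849853516) 7008 0.1247261947207309
[0.47006728 0.22974296 0.24801044] 97.94176497086288 [-0.83644554 -0.14338649 -0.71209551] 1.4
```

View pics/wrist1.png

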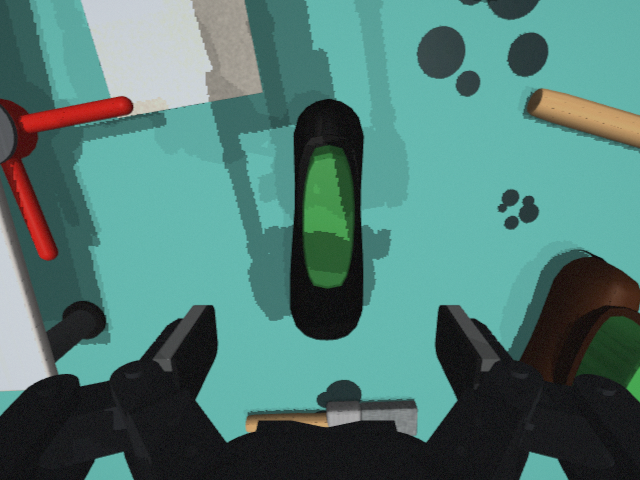

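Run:
```python
from h import *
im=load('wrist1');P=pts(im);hsv=cv2.cvtColor(im['pixels'],cv2.COLOR_RGB2HSV)
v,u=np.mgrid[0:480,0:640];Z=P[...,2];ok=im['range_z']>0
w=ok&(u>270)&(u<390)&(v>80)&(v<355)
g=(hsv[...,0]>45)&(hsv[...,0]<75)&(hsv[...,1]>100)&w
for nm,m in [('green',g&(Z>.11)),('shoe',w&(Z>.012)),('low',w&(Z>.012)&(Z<.05))]:
    q=P[m];r=cv2.minAreaRect((q[:,:2]*1000).astype(np.float32));print(nm,r,len(q),np.median(q[:,2]))
```

```text
green ((459.75830078125, 229.576904296875), (96.79170989990234, 35.29618453979492), 6.907756328582764) 6135 0.12480172264419734
shoe ((488.2939758300781, 234.43980407714844), (232.91748046875, 75.66932678222656), 6.356977462768555) 15776 0.07751921652399726
low ((488.2939758300781, 234.43980407714844), (232.91748046875, 75.66932678222656), 6.356977462768555) 2423 0.04412372286773513
```

arm_command:
  commands:
    - [8.5,[0,0.2,-2],-0.015]
    - [8.5,[0,0,-3],0]
    - [8.5,[0,0,-3],0]
    - [8.5,[0,0,-3],0]
    - [8.5,[0,0,-2],0]
    - [8.5,[0,0,-1.3],0]
    - [8.5,[0,0,0],0]
    - [0,[0,0,0],0]
    - [0,[0,0,0],0]
    - [0,[0,0,0],0]
    - [0,[0,0,0],0]
    - [0,[0,0,0],0]
  grip_force: 60

```text
clock: 2.6
position: [0.4711, 0.2315, 0.1064]
ee_rot: [-0.468, 0.468, 0.531, -0.53]
contact_force: [-1.3, -1.4, 5.9]
width: 0.035
```

arm_command:
  commands:
    - [0,[0,0,0],0]
    - [0,[0,0,0],0]
    - [0,[0,0,0.5],0]
    - [0,[0,0,1],0]
    - [0,[0,0,1],0]
    - [0,[0,0,1],0]
    - [0,[0,0,0],0]

```text
clock: 3.3
position: [0.4717, 0.2321, 0.1421]
ee_rot: [-0.467, 0.469, 0.531, -0.529]
contact_force: [1.0, 0.2, -6.1]
width: 0.0351
```

Run:
```python
from h import *
grab('side','side1')
s=manip.get_state();print(s)
```

```text
{'clock': 3.35, 'qpos': array([ 3.24601796e-01,  2.85256826e-01,  1.77782087e+00,  1.42750061e-04,
        1.07618111e+00, -1.37047407e+00]), 'qd': array([-5.06597810e-04,  1.26974651e-02,  2.15895689e-02,  8.12902992e-05,
        1.32360229e-03,  1.26225340e-03]), 'effort': array([ 3.50767735e-02, -4.23731625e+01, -2.34199494e+01,  3.19315062e-03,
        5.14306559e-02,  1.47517417e-04]), 'position': array([0.47122841, 0.23184042, 0.1412988 ]), 'ee_rot': array([-0.46762909,  0.46837627,  0.53080575, -0.52933162]), 'contact_force': array([-0.08239816,  0.17496213, -6.39105725]), 'moment': array([ 0.05957658,  0.06761312, -0.01457368]), 'width': 0.03538196360762556}
```

View pics/side1.png

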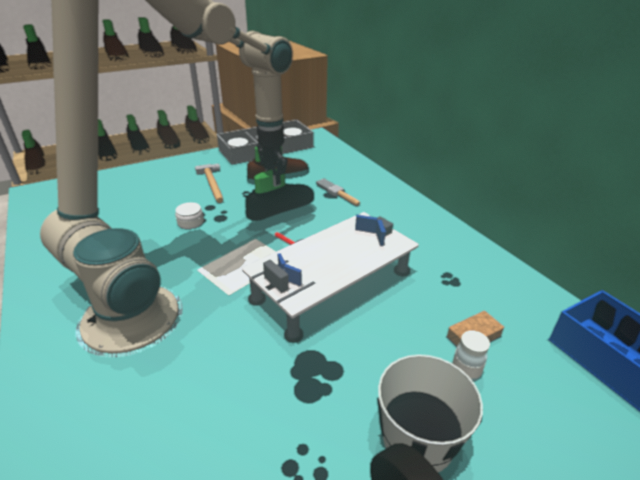

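arm_command:
  commands:
    - [0,[0,0,2],0]
    - [0,[0,0,3],0]
    - [0,[0,0,3.4],0]
    - [0,[0,-1,3.4],0]
    - [0,[-0.2,-2,2],0.014]
    - [0,[-0.2,-3,1],0.014]
    - [0,[-0.2,-3.5,0],0.014]
    - [0,[-0.2,-3.5,0],0.014]
    - [0,[-0.2,-3.5,0],0]
    - [0,[-0.2,-3.5,0],0]
    - [0,[-0.2,-3.5,0],0]
    - [0,[-0.2,-3.5,0],0]

```text
clock: 4.55
position: [0.4537, -0.0396, 0.2878]
ee_rot: [0.453, -0.453, -0.543, 0.543]
contact_force: [0.8, -0.5, -6.6]
width: 0.0352
```

arm_command:
  commands:
    - [0,[-0.2,-3,0],0]
    - [0,[-0.25,-2.5,0],0]
    - [0,[0,-1.6,0],0]
    - [0,[0,-1,0],0]
    - [0,[0,0,0],0]
    - [0,[0,0,0],0]

```text
clock: 5.15
position: [0.4498, -0.1186, 0.288]
ee_rot: [-0.454, 0.452, 0.543, -0.543]
contact_force: [0.9, 0.1, -5.1]
width: 0.0353
```

Run:
```python
from h import *
from scipy.spatial.transform import Rotation as Ro
grab('top','top2');grab('wrist','wrist2')
s=manip.get_state();q=s['ee_rot'];M=Ro.from_quat([q[1],q[2],q[3],q[0]]).as_matrix();print(s['position'],np.degrees(np.arctan2(M[1,0],M[0,0])),s['contact_force'],s['moment'],s['clock'])
```

```text
[ 0.44991486 -0.11838123  0.28819759] 100.37930500576202 [-0.14867452 -1.03117419 -6.52142253] [0.01308892 0.02867517 0.01186514] 5.25
```

View pics/wrist2.png

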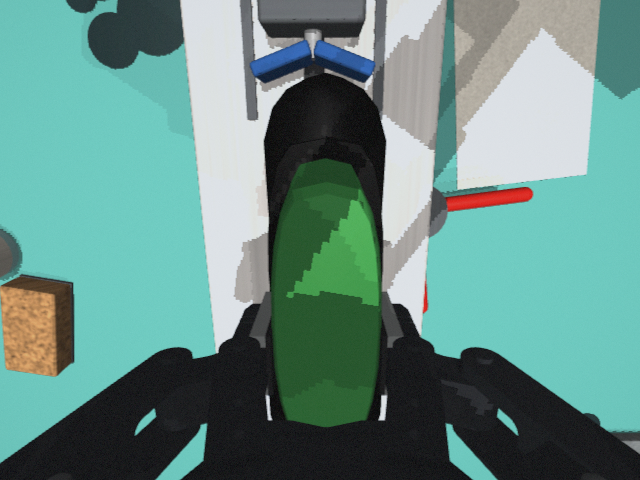

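View pics/top2.png

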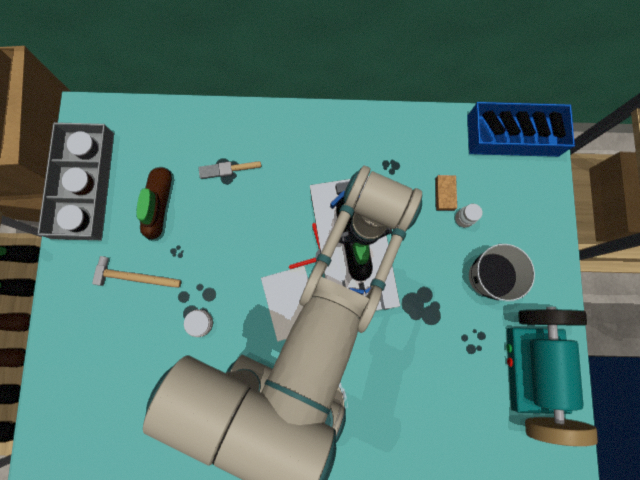

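Run:
```python
from h import *
a=0.1807;c,s=np.cos(a),np.sin(a);O=np.array([.4712,-.1216]);R=np.array([[c,-s],[s,c]])
im=load('wrist2');P=pts(im);ok=im['range_z']>0;v,u=np.mgrid[0:480,0:640]
B=(P[...,:2]-O)@R;Z=P[...,2]
m=ok&(Z>.15)&(v<290)&(u>240)&(u<420)
q=B[m];print('heel x',np.percentile(q[:,0],[0,.5,1]))
for x0 in (-.11,-.10,-.09,-.08,-.07):
    k=abs(q[:,0]-x0)<.004; 
    if k.any(): print(x0,q[k,1].min(),q[k,1].max(),(q[k,1].min()+q[k,1].max())/2)
hsv=cv2.cvtColor(im['pixels'],cv2.COLOR_RGB2HSV)
g=m&(hsv[...,0]>45)&(hsv[...,0]<75)&(hsv[...,1]>100)&(Z>.29); q=B[g];print('green rear x',np.percentile(q[:,0],[0,.5,1]),'z',np.median(Z[g]))
for x0 in (-.1,-.09,-.08,-.07,-.06): 
    k=abs(q[:,0]-x0)<.004
    if k.any(): print(x0,q[k,1].min(),q[k,1].max(),(q[k,1].min()+q[k,1].max())/2)
blue=(hsv[...,0]>100)&(hsv[...,0]<125)&(hsv[...,1]>120)&ok&(v<100);q=B[blue&(Z>.13)];print('jaw',q.min(0),q.max(0))
print('tcp bed',(np.array([.4499,-.1184])-O)@R)
```

```text
heel x [-0.11769307 -0.11471697 -0.11331132]
-0.11 -0.014202582937263234 0.028233993599078463 0.007015705330907614
-0.1 -0.020195122631012082 0.032998639570738016 0.006401758469862967
-0.09 -0.02293282810368631 0.03646982194074878 0.006768496918531234
-0.08 -0.023076714702608733 0.03661294892308908 0.006768117110240172
-0.07 -0.022601869842894307 0.036195146095803626 0.00679663812645466
green rear x [-0.08077465 -0.08008863 -0.07980398] z 0.30670761560854554
-0.08 -0.0038800223362212803 0.01825868247696031 0.007189330070369515
-0.07 -0.007483641343618503 0.021934640139035885 0.007225499397708691
-0.06 -0.009289668407254443 0.023467079921895177 0.007088705757320367
jaw [-0.14984244 -0.04382308] [-0.10679956  0.03935156]
tcp bed [-0.0203781  0.0069759]
```

arm_command:
  commands:
    - [0,[0.2,-0.7,0],0]
    - [0,[0,0,-1],0]
    - [0,[0,0,-2],0]
    - [0,[0,0,-2],0]
    - [0,[0,0,-1.5],0]
    - [0,[0,0,-1],0]
    - [0,[0,0,-0.5],0]
    - [0,[0,0,-0.3],0]
    - [0,[0,0,0],0]

```text
clock: 6.15
position: [0.4523, -0.1265, 0.2054]
ee_rot: [-0.453, 0.453, 0.543, -0.543]
contact_force: [-0.1, -0.0, -6.3]
width: 0.0354
```

arm_command:
  commands:
    - [0,[0,0,-0.1],0]
    - [0,[0,0,-0.1],0]
    - [0,[0,0,0],0]
    - [0,[0,0,0],0]

```text
clock: 6.55
position: [0.4521, -0.1264, 0.2036]
ee_rot: [-0.453, 0.453, 0.543, -0.543]
contact_force: [0.3, -0.3, -6.1]
width: 0.0355
```

arm_command:
  commands:
    - [0,[0,0,-0.1],0]
    - [0,[0,0,-0.1],0]
    - [0,[0,0,0],0]

```text
clock: 6.85
position: [0.4521, -0.1265, 0.2015]
ee_rot: [-0.453, 0.453, 0.543, -0.543]
contact_force: [-0.8, -0.5, -4.4]
width: 0.035
```

arm_command:
  commands:
    - [0,[0,0,-0.1],0]
    - [0,[0,0,0],0]

```text
clock: 7.05
position: [0.4521, -0.1265, 0.2013]
ee_rot: [-0.453, 0.453, 0.543, -0.543]
contact_force: [-2.7, -0.3, 3.7]
width: 0.0353
```

arm_command:
  commands:
    - [8.5,[0,0,0],0]
    - [8.5,[0,0,0],0]
    - [8.5,[0,0,0],0]
    - [8.5,[0,0,0],0]
    - [8.5,[0,0,1],0]
    - [8.5,[0,0,2],0]
    - [8.5,[0,0,3],0]
    - [8.5,[0,0,3],0]
    - [8.5,[0,0,3],0]
    - [8.5,[0,0,3],0]

```text
clock: 8.05
position: [0.452, -0.1264, 0.3524]
ee_rot: [-0.453, 0.453, 0.543, -0.543]
contact_force: [-0.2, -0.3, 0.4]
width: 0.0849
```

arm_command:
  commands:
    - [0,[-2,3,0],0]
    - [0,[-2,4,0],0]
    - [0,[-2,4,0],0]
    - [0,[-1,4,0],0]
    - [0,[0,4,0],0]
    - [0,[0,0,0],0]

```text
clock: 8.65
position: [0.3812, 0.0677, 0.3514]
ee_rot: [-0.451, 0.451, 0.546, -0.543]
contact_force: [-0.0, -0.7, -1.0]
width: 0.0005
```

Run:
```python
from h import *
grab('top','top3');grab('wrist','wrist3');grab('side','side3')
s=manip.get_state();print(s['position'],s['contact_force'],s['width'],s['clock'])
```

```text
[0.38214951 0.06326316 0.35077539] [-0.69563331 -0.23451894  0.30492935] -0.00045262659802957153 8.8
```

View pics/wrist3.png

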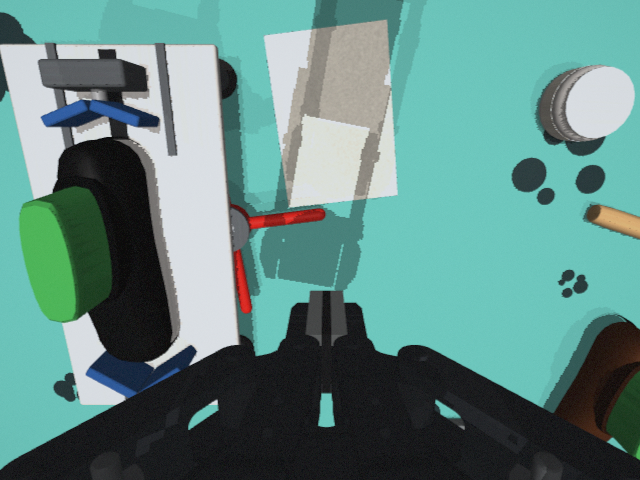

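View pics/top3.png

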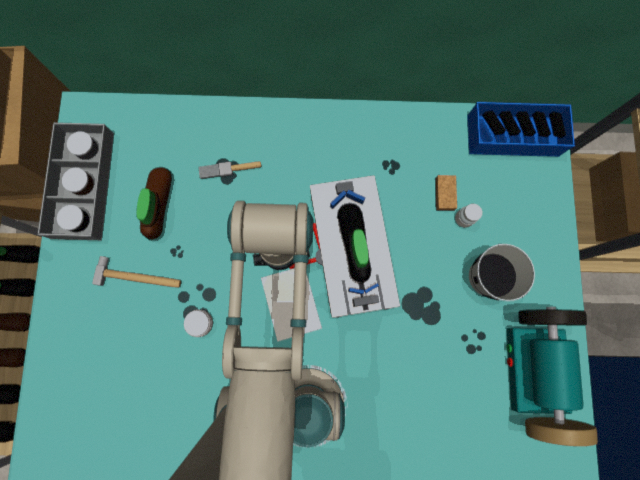

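View pics/side3.png

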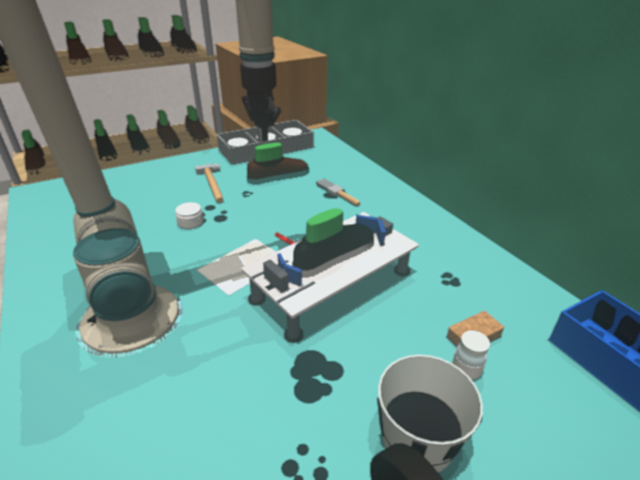

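```bash
cat > kn.py <<'E'
from h import *
from scipy.spatial.transform import Rotation as Ro
a=0.1807;c,s=np.cos(a),np.sin(a);O=np.array([.4712,-.1216]);R=np.array([[c,-s],[s,c]]);hub=O+R@[-.020,.092]
def pose():
    s=manip.get_state();q=s['ee_rot'];M=Ro.from_quat([q[1],q[2],q[3],q[0]]).as_matrix();return s,np.degrees(np.arctan2(M[1,0],M[0,0]))-np.degrees(a)
def look(tag,h=hub):
    im=load(tag);P=pts(im);ok=im['range_z']>0;hsv=cv2.cvtColor(im['pixels'],cv2.COLOR_RGB2HSV)
    B=(P[...,:2]-h)@R;r=np.hypot(B[...,0],B[...,1]);an=np.degrees(np.arctan2(B[...,1],B[...,0]))
    red=ok&((hsv[...,0]<8)|(hsv[...,0]>172))&(hsv[...,1]>150)&(r<.13)&(P[...,2]>.045)&(P[...,2]<.085)
    n,l,st,_=cv2.connectedComponentsWithStats(red.astype(np.uint8))
    for k in range(1,n):
        if st[k,4]>25:
            m=l==k;x=B[m];f=cv2.fitLine(x.astype(np.float32),cv2.DIST_L2,0,.01,.01).ravel();d=f[:2]
            off=d[0]*f[3]-d[1]*f[2]
            print(tag,'arm: med ang',np.median(an[m]).round(1),'line ang',np.degrees(np.arctan2(d[1],d[0])).round(1),'line offset from hub mm',(off*1000).round(1),'r',r[m].min().round(3),r[m].max().round(3),'z',np.median(P[...,2][m]).round(3),st[k,4])
    Bb=(P[...,:2]-O)@R
    blue=(hsv[...,0]>100)&(hsv[...,0]<125)&(hsv[...,1]>120)&ok&(P[...,2]>.13)&(P[...,2]<.15)
    j=Bb[blue&(abs(Bb[...,1])<.05)&(Bb[...,0]<-.04)&(Bb[...,0]>-.17)]
    if len(j): print('jaw x',[np.round([j[abs(j[:,1]-y)<.004,0].min(),j[abs(j[:,1]-y)<.004,0].max()],4) for y in (-.03,0,.03) if (abs(j[:,1]-y)<.004).any()])
    g=(hsv[...,0]>45)&(hsv[...,0]<75)&(hsv[...,1]>100)&ok&(P[...,2]>.205)&(P[...,2]<.235)&(abs(Bb[...,0])<.12)&(abs(Bb[...,1])<.05)
    x=Bb[g]
    if len(x): print('last x',np.percentile(x[:,0],[1,99]).round(4),'y',np.percentile(x[:,1],[1,99]).round(4))
def fpos(phi,r=.08,d=.0215):
    p=np.radians(phi);return hub+R@(r*np.array([np.cos(p),np.sin(p)])+d*np.array([np.sin(p),-np.cos(p)]))
E
python3 - <<'E'
from kn import *
look('wrist3');look('top3');look('top0');look('wrist1')
im=load('wrist3');P=pts(im)
s,y=pose();print(s['position'],y,fpos(99,d=.032)-s['position'][:2],s['qpos'])
E
```

```text
wrist3 arm: med ang 100.7 line ang -86.6 line offset from hub mm -8.3 r 0.023 0.108 z 0.071 939
wrist3 arm: med ang 8.9 line ang 5.3 line offset from hub mm 3.9 r 0.024 0.106 z 0.071 599
jaw x [array([-0.1426, -0.1296]), array([-0.1492, -0.1396]), array([-0.1416, -0.1299])]
last x [-0.078   0.0121] y [-0.0171  0.0165]
top3 arm: med ang 9.6 line ang 3.6 line offset from hub mm 7.5 r 0.04 0.103 z 0.07 50
top3 arm: med ang 102.0 line ang -78.2 line offset from hub mm 0.2 r 0.027 0.05 z 0.07 29
jaw x [array([-0.1386, -0.133 ]), array([-0.1473, -0.1162]), array([-0.1407, -0.0435])]
last x [-0.0771  0.0147] y [-0.0163  0.0166]
top0 arm: med ang 9.6 line ang 3.4 line offset from hub mm 7.6 r 0.038 0.104 z 0.071 51
top0 arm: med ang 99.7 line ang -82.3 line offset from hub mm -2.1 r 0.027 0.107 z 0.07 97
jaw x [array([-0.1389, -0.1332]), array([-0.1472, -0.1417]), array([-0.1407, -0.131 ])]
wrist1 arm: med ang 83.8 line ang -36.4 line offset from hub mm 41.0 r 0.02 0.109 z 0.07 4867
[0.38214951 0.06326316 0.35077539] 90.01545147116596 [ 0.05652238 -0.01187145] [-1.52998127e-02 -6.23169895e-02  1.64881089e+00 -8.56689363e-04
  1.55437215e+00 -1.76705233e+00]
```

Run:
```python
from kn import *
im=load('wrist1');P=pts(im);ok=im['range_z']>0;hsv=cv2.cvtColor(im['pixels'],cv2.COLOR_RGB2HSV)
v,u=np.mgrid[0:480,0:640]
red=ok&((hsv[...,0]<8)|(hsv[...,0]>172))&(hsv[...,1]>150)&(u<140)&(v>90)&(v<270)&(P[...,2]>.045)
B=(P[...,:2]-hub)@R
L=[]
for nm,m in [('B',red&(v<135)&(u>28)),('A',red&(v>165))]:
    x=B[m];f=cv2.fitLine(x.astype(np.float32),cv2.DIST_L2,0,.01,.01).ravel();t=(x-f[2:])@f[:2];L.append(f)
    print(nm,np.degrees(np.arctan2(f[1],f[0])),f[2:]+f[:2]*t.min(),f[2:]+f[:2]*t.max())
A=np.stack([L[0][:2],-L[1][:2]],1);k=np.linalg.solve(A,L[1][2:]-L[0][2:]);print('intersection',L[0][2:]+L[0][:2]*k[0])
gray=ok&(hsv[...,1]<60)&(u<25)&(v>100)&(v<165)&(P[...,2]<.09)&(P[...,2]>.05);print('hub pix',B[gray].min(0),B[gray].max(0))
```

```text
B -81.665375 [-0.01557696  0.10813132] [-0.00274106  0.02051508]
A 7.593512 [0.02561233 0.00569492] [0.10637795 0.01646205]
intersection [-6.8330206e-05  2.2713542e-03]
hub pix [-0.0224741   0.00490793] [0.02621655 0.02634775]
```

arm_command:
  commands:
    - [0,[0.56,-0.1,0],-0.14]
    - [0,[0.56,-0.1,-1],-0.14]
    - [0,[0.56,-0.1,-2],-0.14]
    - [0,[0.56,-0.1,-2],-0.14]
    - [0,[0.56,-0.1,-2],-0.14]
    - [0,[0.56,-0.1,-2],-0.14]
    - [0,[0.56,-0.1,-2],-0.14]
    - [0,[0.56,-0.1,-2],-0.14]
    - [0,[0.56,-0.1,-1],-0.14]
    - [0,[0.56,-0.3,-1],-0.17]
    - [0,[0,0,0],0]
    - [0,[0,0,0],0]

```text
clock: 10.0
position: [0.4382, 0.0504, 0.2004]
ee_rot: [-0.697, 0.697, 0.12, -0.12]
contact_force: [0.4, 0.5, 0.2]
width: 0.0001
```

Run:
```python
from kn import *
s,y=pose();print(s['position'],y,fpos(98,d=.032)-s['position'][:2],s['contact_force'],s['moment'],s['qpos'])
grab('wrist','wrist4');grab('side','side4')
```

```text
[0.43823369 0.05036069 0.20037817] 9.22623526509931 [0.00194001 0.00095367] [0.35190578 0.51331108 0.23516137] [ 0.04448496 -0.00214255  0.03257844] [-4.34141659e-02  1.09302255e-01  1.84850173e+00 -2.08729167e-04
  1.18441023e+00 -3.85063613e-01]
```

View pics/wrist4.png

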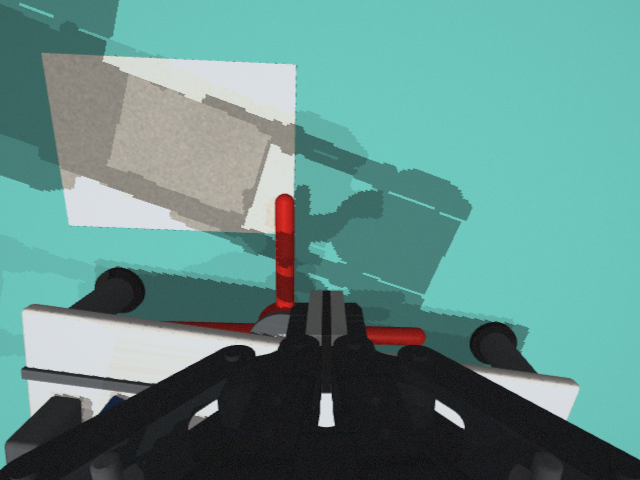

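arm_command:
  commands:
    - [0,[0.2,0.1,-1],0]
    - [0,[0,0,-2],0]
    - [0,[0,0,-2.5],0]
    - [0,[0,0,-2.5],0]
    - [0,[0,0,-2],0]
    - [0,[0,0,-1.3],0]
    - [0,[0,0,-1],0]
    - [0,[0,0,-0.5],0]
    - [0,[0,0,0],0]

```text
clock: 11.0
position: [0.4398, 0.0527, 0.0719]
ee_rot: [0.697, -0.697, -0.12, 0.12]
contact_force: [0.0, -0.6, 1.2]
width: 0.0
```

Run:
```python
from kn import *
s,y=pose();print(s['position'],y,s['contact_force'],s['clock'])
grab('wrist','wrist5')
p=s['position'][:2]
for ph in range(98,156,4):
    t=fpos(ph); print(ph,((t-p)*100).round(2)); p=t
```

```text
[0.43982226 0.05265938 0.07194578] 9.208302615337411 [ 0.04958125 -0.5873956   1.20536781] 11.0
98 [-0.96 -0.47]
102 [-0.58 -0.05]
106 [-0.57 -0.09]
110 [-0.56 -0.13]
114 [-0.55 -0.17]
118 [-0.54 -0.21]
122 [-0.52 -0.25]
126 [-0.5  -0.28]
130 [-0.48 -0.32]
134 [-0.46 -0.35]
138 [-0.43 -0.38]
142 [-0.41 -0.41]
146 [-0.38 -0.44]
150 [-0.35 -0.46]
154 [-0.31 -0.49]
```

View pics/wrist5.png

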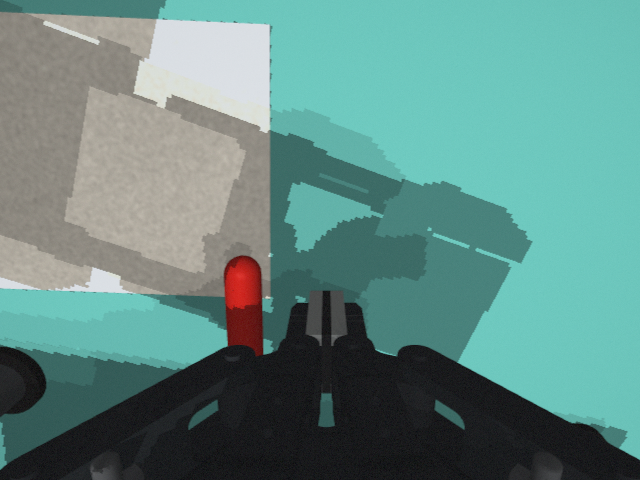

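arm_command:
  commands:
    - [0,[-0.5,-0.25,0],0]
    - [0,[-0.5,-0.2,0],0]
    - [0,[-0.3,-0.05,0],0.03]
    - [0,[-0.3,0,0],0.04]
    - [0,[0,0,0],0]

```text
clock: 11.55
position: [0.4271, 0.0477, 0.0736]
ee_rot: [-0.692, 0.693, 0.147, -0.141]
contact_force: [5.3, 2.0, -1.2]
width: -0.0002
```

arm_command:
  commands:
    - [0,[-0.3,-0.05,0],0.03]
    - [0,[-0.3,-0.05,0],0.04]

```text
clock: 11.75
position: [0.4219, 0.047, 0.0737]
ee_rot: [-0.686, 0.687, 0.172, -0.165]
contact_force: [5.5, 3.8, -0.9]
width: 0.0
```

arm_command:
  commands:
    - [0,[-0.3,-0.05,0],0.03]
    - [0,[-0.3,-0.05,0],0.04]

```text
clock: 11.95
position: [0.4158, 0.0459, 0.0737]
ee_rot: [-0.68, 0.681, 0.196, -0.189]
contact_force: [5.4, 2.9, -2.0]
width: 0.0
```

Run:
```python
from kn import *
im=grab('wrist','wrist6');s,y=pose();p=(s['position'][:2]-hub)@R;print('finger bed-hub',p,'yaw',y,s['contact_force'])
P=pts(im);ok=im['range_z']>0;hsv=cv2.cvtColor(im['pixels'],cv2.COLOR_RGB2HSV);B=(P[...,:2]-hub)@R
red=ok&((hsv[...,0]<8)|(hsv[...,0]>172))&(hsv[...,1]>150)&(P[...,2]>.045);x=B[red];r=np.hypot(*x.T)
an=np.degrees(np.arctan2(x[:,1],x[:,0]));print(len(x),np.median(an[r>.09]),r.max())
```

```text
finger bed-hub [-0.00498035  0.08265918] yaw 21.323612412030194 [ 5.05139665  1.53856175 -1.03904929]
3118 106.80361367845212 0.10896363672443009
```

View pics/wrist6.png

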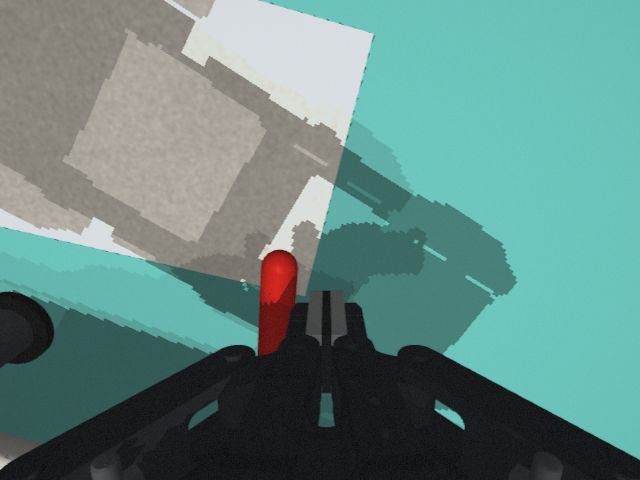

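```bash
cat > plan.py <<'E'
from kn import *
import sys
f0,f1,st=map(float,sys.argv[1:4]);d=float(sys.argv[4]) if len(sys.argv)>4 else .0192
s,y=pose();p=s['position'][:2];pb=(p-hub)@R
print('r,ang',np.hypot(*pb),np.degrees(np.arctan2(pb[1],pb[0])),'arm ang est',np.degrees(np.arctan2(pb[1],pb[0])+np.arcsin(d/np.hypot(*pb))),'yaw',y,'F',s['contact_force'],'z',s['position'][2])
for ph in np.arange(f0,f1+.01,st):
    t=fpos(ph,d=d); print(ph,((t-p)*100).round(2),np.radians(ph-90-y).round(3)); p=t;y=ph-90
E
python3 plan.py 110 150 4
```

```text
r,ang 0.08280908043964902 93.44799341170624 arm ang est 106.85451525046328 yaw 21.323612412030194 F [ 5.05139665  1.53856175 -1.03904929] z 0.07367089010671866
110.0 [-0.41 -0.17] -0.023
114.0 [-0.54 -0.19] 0.07
118.0 [-0.53 -0.22] 0.07
122.0 [-0.51 -0.26] 0.07
126.0 [-0.49 -0.29] 0.07
130.0 [-0.47 -0.33] 0.07
134.0 [-0.45 -0.36] 0.07
138.0 [-0.42 -0.39] 0.07
142.0 [-0.39 -0.42] 0.07
146.0 [-0.36 -0.45] 0.07
150.0 [-0.33 -0.47] 0.07
```

arm_command:
  commands:
    - [0,[-0.4,-0.2,0],0]
    - [0,[-0.55,-0.2,0],0.05]
    - [0,[-0.55,-0.2,0],0.07]
    - [0,[-0.5,-0.25,0],0.07]
    - [0,[-0.5,-0.3,0],0.07]
    - [0,[-0.45,-0.3,0],0.07]

```text
clock: 12.6
position: [0.386, 0.0314, 0.0737]
ee_rot: [-0.638, 0.64, 0.305, -0.299]
contact_force: [5.8, 4.9, -0.4]
width: 0.0
```

arm_command:
  commands:
    - [0,[-0.45,-0.35,0],0.07]
    - [0,[-0.4,-0.4,0],0.07]
    - [0,[-0.4,-0.4,0],0.07]
    - [0,[-0.35,-0.45,0],0.07]

```text
clock: 13.0
position: [0.3693, 0.0155, 0.0736]
ee_rot: [-0.59, 0.592, 0.391, -0.385]
contact_force: [3.4, 5.8, 1.9]
width: 0.0
```

```bash
python3 plan.py 154 158 4;python3 - <<'E'
from kn import *
grab('top','top7');look('top7');grab('wrist','wrist7')
E
```

```text
r,ang 0.0826728781129127 132.22196359703287 arm ang est 145.65098565207566 yaw 56.21790919185618 F [3.39142228 5.81109927 1.88282462] z 0.07362629770248089
154.0 [-0.62 -1.02] 0.136
158.0 [-0.26 -0.51] 0.07
jaw x [array([-0.1238, -0.1163]), array([-0.1304, -0.1149]), array([-0.124 , -0.0608])]
last x [-0.0773  0.0137] y [-0.0165  0.0166]
```

View pics/wrist7.png

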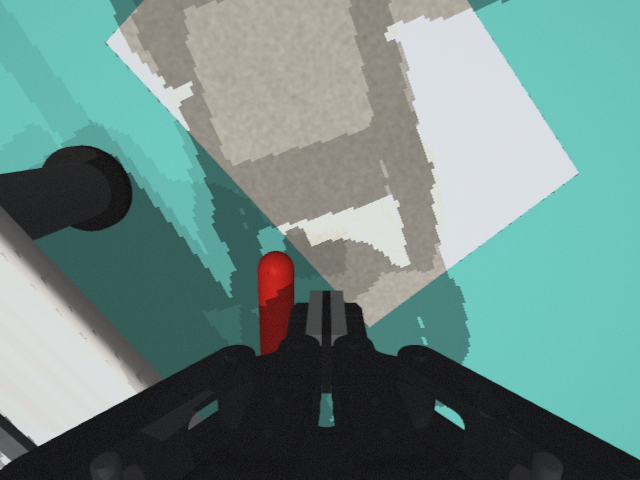

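View pics/top7.png

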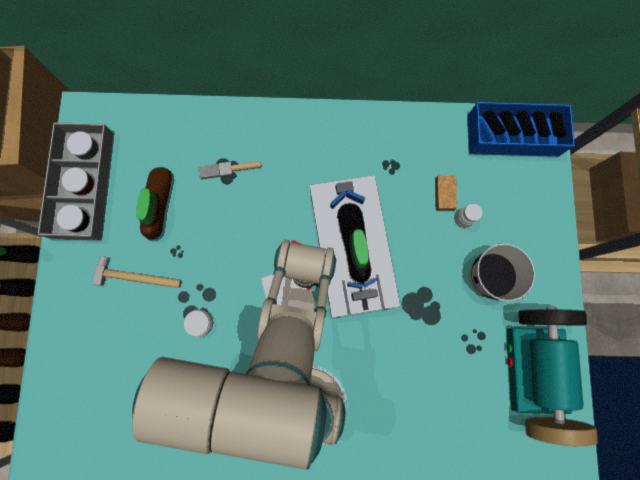

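arm_command:
  commands:
    - [0,[0.4,0.9,0],0]
    - [0,[0.4,0.9,0],0]
    - [0,[0,0,1.5],0]
    - [0,[0,0,2.5],0]
    - [0,[0,0,2.5],0]
    - [0,[0,0,1.5],0]
    - [0,[0,0,0],0]

```text
clock: 13.8
position: [0.3758, 0.0336, 0.1539]
ee_rot: [-0.59, 0.592, 0.389, -0.387]
contact_force: [0.9, 0.3, 0.2]
width: -0.0002
```

```bash
python3 plan.py 56 56 1 .032;python3 - <<'E'
from kn import *
grab('wrist','wrist8');look('wrist8')
E
```

```text
r,ang 0.09036019530550117 120.57325598898808 arm ang est 141.3138939775975 yaw 56.21746837880919 F [0.9159617  0.30980133 0.15907913] z 0.15390095239459622
56.0 [12.06 -0.78] -1.575
wrist8 arm: med ang 145.8 line ang -35.0 line offset from hub mm -1.3 r 0.022 0.11 z 0.071 3186
jaw x [array([-0.1244, -0.0838])]
```

View pics/wrist8.png

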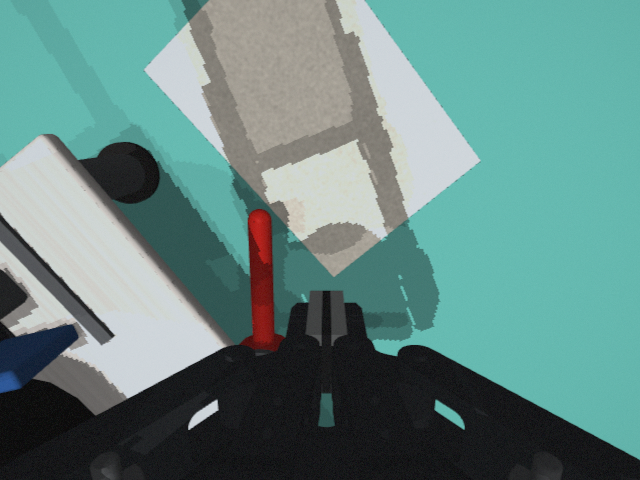

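arm_command:
  commands:
    - [0,[0.8,0.1,0],-0.13]
    - [0,[1,0.1,0],-0.13]
    - [0,[1,0.1,0],-0.13]
    - [0,[1,0,0],-0.13]
    - [0,[1,0,0],-0.13]
    - [0,[1.2,0,0],-0.13]
    - [0,[1.2,0,0],-0.13]
    - [0,[1.2,0,0],-0.13]
    - [0,[1.2,-0.3,0],-0.13]
    - [0,[1.2,-0.3,0],-0.13]
    - [0,[1,-0.3,0],-0.13]
    - [0,[0.2,-0.2,0],-0.14]

```text
clock: 15.05
position: [0.4948, 0.0253, 0.1505]
ee_rot: [-0.692, 0.692, -0.146, 0.145]
contact_force: [-0.6, -0.8, -0.8]
width: 0.0001
```

arm_command:
  commands:
    - [0,[0,0,-1],0]
    - [0,[0,0,-1],0]

```text
clock: 15.25
position: [0.4935, 0.0254, 0.1305]
ee_rot: [-0.692, 0.693, -0.143, 0.142]
contact_force: [-0.8, -0.5, 0.1]
width: 0.0001
```

```bash
python3 plan.py 55.4 55.4 1 .032;python3 - <<'E'
from kn import *
grab('wrist','wrist9');look('wrist9')
E
```

```text
r,ang 0.08389246372631956 35.43713188797326 arm ang est 57.86008334014031 yaw -33.6136066221341 F [-0.79502179 -0.48679253  0.09893271] z 0.13045376725206886
55.4 [ 0.35 -0.03] -0.017
wrist9 arm: med ang 54.9 line ang 54.2 line offset from hub mm 0.9 r 0.021 0.108 z 0.071 3135
wrist9 arm: med ang 143.4 line ang -28.8 line offset from hub mm 11.6 r 0.069 0.109 z 0.069 1087
```

View pics/wrist9.png

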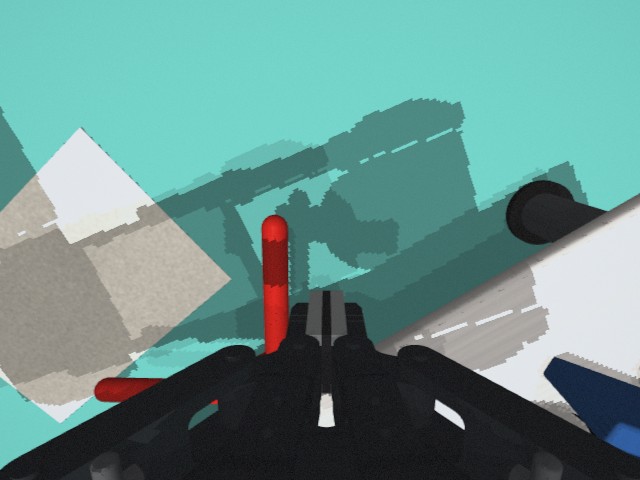

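arm_command:
  commands:
    - [0,[0.3,0,-1],0]
    - [0,[0,0,-1.5],0]
    - [0,[0,0,-1.5],0]
    - [0,[0,0,-1.2],0]
    - [0,[0,0,-0.5],0]
    - [0,[0,0,0],0]

```text
clock: 15.9
position: [0.4969, 0.0252, 0.0744]
ee_rot: [-0.692, 0.692, -0.144, 0.143]
contact_force: [-0.6, 0.1, 0.4]
width: 0.0002
```

```bash
python3 plan.py 55.4 131.4 4
```

```text
r,ang 0.086127798364892 33.72001813263471 arm ang est 46.600881849404 yaw -33.75462817771844 F [-0.58433337  0.11246043  0.3625356 ] z 0.07435237000341338
55.4 [-1.15  0.51] -0.015
59.4 [-0.47  0.34] 0.07
63.4 [-0.49  0.3 ] 0.07
67.4 [-0.51  0.27] 0.07
71.4 [-0.53  0.23] 0.07
75.4 [-0.54  0.19] 0.07
79.4 [-0.55  0.16] 0.07
83.4 [-0.56  0.12] 0.07
87.4 [-0.57  0.08] 0.07
91.4 [-0.57  0.04] 0.07
95.4 [-0.57 -0.  ] 0.07
99.4 [-0.57 -0.04] 0.07
103.4 [-0.57 -0.08] 0.07
107.4 [-0.56 -0.12] 0.07
111.4 [-0.55 -0.16] 0.07
115.4 [-0.54 -0.2 ] 0.07
119.4 [-0.52 -0.24] 0.07
123.4 [-0.51 -0.27] 0.07
127.4 [-0.49 -0.31] 0.07
131.4 [-0.46 -0.34] 0.07
```

arm_command:
  commands:
    - [0,[-0.5,0.25,0],0]
    - [0,[-0.65,0.25,0],0]
    - [0,[-0.45,0.35,0],0.07]
    - [0,[-0.5,0.3,0],0.07]
    - [0,[-0.5,0.25,0],0.07]
    - [0,[-0.55,0.25,0],0.07]

```text
clock: 16.5
position: [0.4705, 0.0412, 0.0771]
ee_rot: [-0.706, 0.706, -0.04, 0.049]
contact_force: [6.9, -1.4, -2.0]
width: 0.0
```

arm_command:
  commands:
    - [0,[-0.55,0.2,0],0.07]
    - [0,[-0.55,0.15,0],0.07]

```text
clock: 16.7
position: [0.4601, 0.0452, 0.0773]
ee_rot: [-0.707, 0.707, 0.009, -0.0]
contact_force: [7.5, 1.3, -1.1]
width: -0.0001
```

```bash
python3 plan.py 83.4 131.4 2;python3 - <<'E'
from kn import *
grab('top','top10');look('top10')
E
```

```text
r,ang 0.08371032962509628 62.20932813699144 arm ang est 75.4688631416074 yaw -9.569952283858457 F [ 7.45585097  1.33705948 -1.12215781] z 0.07729794064880159
83.4 [-1.12  0.12] 0.052
85.4 [-0.28  0.04] 0.035
87.4 [-0.29  0.03] 0.035
89.4 [-0.29  0.02] 0.035
91.4 [-0.29  0.01] 0.035
93.4 [-0.29  0.  ] 0.035
95.4 [-0.29 -0.01] 0.035
97.4 [-0.29 -0.02] 0.035
99.4 [-0.29 -0.03] 0.035
101.4 [-0.28 -0.04] 0.035
103.4 [-0.28 -0.05] 0.035
105.4 [-0.28 -0.06] 0.035
107.4 [-0.28 -0.07] 0.035
109.4 [-0.28 -0.08] 0.035
111.4 [-0.27 -0.09] 0.035
113.4 [-0.27 -0.09] 0.035
115.4 [-0.27 -0.1 ] 0.035
117.4 [-0.26 -0.11] 0.035
119.4 [-0.26 -0.12] 0.035
121.4 [-0.26 -0.13] 0.035
123.4 [-0.25 -0.14] 0.035
125.4 [-0.25 -0.15] 0.035
127.4 [-0.24 -0.16] 0.035
129.4 [-0.23 -0.17] 0.035
131.4 [-0.23 -0.17] 0.035
top10 arm: med ang 165.1 line ang -13.8 line offset from hub mm 1.2 r 0.028 0.108 z 0.07 91
jaw x [array([-0.1162, -0.1099]), array([-0.1259, -0.1116]), array([-0.1183, -0.0535])]
last x [-0.0745  0.0171] y [-0.0165  0.0166]
```

arm_command:
  commands:
    - [0,[-0.25,0.05,-0.2],0.035]
    - [0,[-0.25,0.05,-0.2],0.035]

```text
clock: 16.95
position: [0.4572, 0.046, 0.0749]
ee_rot: [-0.706, 0.707, 0.035, -0.023]
contact_force: [7.1, -0.0, 11.0]
width: -0.0
```

```bash
cat > tau.py <<'E'
from kn import *
def tau(p,F,d=.0192):
    pb=(np.array(p[:2])-hub)@R;Fb=np.array(F[:2])@R;r=np.hypot(*pb);ph=np.arctan2(pb[1],pb[0])+np.arcsin(d/r);L=np.sqrt(r*r-d*d)
    c=L*np.array([np.cos(ph),np.sin(ph)])+.007*np.array([np.sin(ph),-np.cos(ph)])
    t=-(c[0]*Fb[1]-c[1]*Fb[0]); return np.degrees(ph).round(1),L.round(4),t.round(3),(t/L).round(2)
if __name__=='__main__':
    for p,F in [((.4219,.047),(5.5,3.8)),((.4158,.0459),(5.4,2.9)),((.386,.0314),(5.8,4.9)),((.3693,.0155),(3.4,5.8)),((.4705,.0412),(6.9,-1.4)),((.4601,.0452),(7.5,1.3))]: print(tau(p,F))
    s,y=pose();print('now',tau(s['position'],s['contact_force']),s['contact_force'],s['position'],'yaw',y,s['clock'])
E
python3 tau.py
```

```text
(np.float64(102.2), np.float64(0.0805), np.float64(0.516), np.float64(6.41))
(np.float64(106.4), np.float64(0.0806), np.float64(0.493), np.float64(6.11))
(np.float64(129.7), np.float64(0.08), np.float64(0.608), np.float64(7.59))
(np.float64(145.7), np.float64(0.0804), np.float64(0.542), np.float64(6.75))
(np.float64(67.8), np.float64(0.0816), np.float64(0.574), np.float64(7.04))
(np.float64(75.5), np.float64(0.0815), np.float64(0.589), np.float64(7.23))
now (np.float64(77.5), np.float64(0.0814), np.float64(0.58), np.float64(7.12)) [ 7.14302808 -0.04335239 11.01697479] [0.45720436 0.04596359 0.07489419] yaw -5.630190408983102 16.95
```

arm_command:
  commands:
    - [0,[-0.3,0.1,0.1],0.035]
    - [0,[-0.3,0.05,0.05],0.035]

```text
clock: 17.15
position: [0.4496, 0.0474, 0.0752]
ee_rot: [-0.704, 0.706, 0.059, -0.049]
contact_force: [6.8, 0.2, -0.2]
width: 0.0001
```

```bash
python3 tau.py|tail -1
```

```text
now (np.float64(82.9), np.float64(0.0811), np.float64(0.553), np.float64(6.82)) [ 6.79896588  0.18787007 -0.19976588] [0.44956893 0.04741015 0.07520242] yaw -1.6074566907281813 17.15
```

arm_command:
  commands:
    - [0,[-0.3,0.05,0],0.035]
    - [0,[-0.3,0.05,0],0.035]

```text
clock: 17.35
position: [0.4435, 0.0483, 0.0751]
ee_rot: [-0.702, 0.704, 0.083, -0.074]
contact_force: [7.7, -2.5, 0.4]
width: -0.0001
```

```bash
python3 tau.py|tail -1
python3 - <<'E'
from kn import *
grab('top','top11');look('top11');grab('wrist','wrist11')
E
```

```text
now (np.float64(87.1), np.float64(0.0812), np.float64(0.617), np.float64(7.6)) [ 7.69150607 -2.52527357  0.39833183] [0.44352596 0.04830059 0.07509693] yaw 2.4084080631819536 17.35
jaw x [array([-0.1132, -0.1052]), array([-0.1187, -0.1134]), array([-0.1123, -0.0462])]
last x [-0.071   0.0215] y [-0.016  0.017]
```

View pics/wrist11.png

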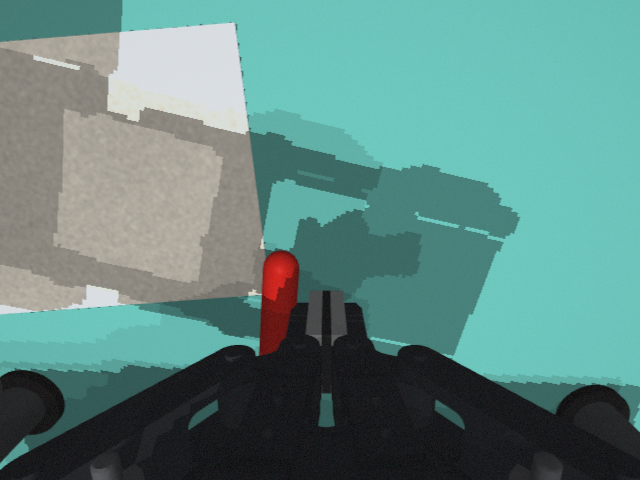

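arm_command:
  commands:
    - [0,[-0.15,0,0],0.02]
    - [0,[-0.15,0,0],0.015]

```text
clock: 17.65
position: [0.4406, 0.0485, 0.0751]
ee_rot: [-0.701, 0.702, 0.095, -0.086]
contact_force: [7.2, -0.9, 1.0]
width: -0.0004
```

```bash
python3 tau.py|tail -1
```

```text
now (np.float64(89.1), np.float64(0.0811), np.float64(0.576), np.float64(7.1)) [ 7.16233205 -0.88367161  0.95272962] [0.44059473 0.04848095 0.07507481] yaw 4.3517769578297045 17.65
```

arm_command:
  commands:
    - [0,[-0.15,0,0],0.02]
    - [0,[-0.15,0,0],0.015]

```text
clock: 17.85
position: [0.4376, 0.0486, 0.0751]
ee_rot: [-0.699, 0.7, 0.107, -0.098]
contact_force: [6.9, -0.4, 1.3]
width: -0.0001
```

```bash
python3 tau.py|tail -1
```

```text
now (np.float64(91.2), np.float64(0.0811), np.float64(0.556), np.float64(6.85)) [ 6.92092949 -0.40420948  1.30901764] [0.4375647  0.04862785 0.07506654] yaw 6.353820909904007 17.85
```

arm_command:
  commands:
    - [0,[-0.15,0,0],0.02]
    - [0,[-0.15,0,0],0.015]

```text
clock: 18.05
position: [0.4346, 0.0487, 0.0751]
ee_rot: [-0.697, 0.698, 0.12, -0.11]
contact_force: [7.1, 0.1, 1.8]
width: -0.0002
```

```bash
python3 tau.py|tail -1
```

```text
now (np.float64(93.3), np.float64(0.0811), np.float64(0.575), np.float64(7.09)) [7.11821872 0.14733518 1.76865267] [0.43456781 0.04867362 0.07507501] yaw 8.356789474243493 18.05
```

arm_command:
  commands:
    - [0,[-0.15,0,0],0.02]
    - [0,[-0.15,0,0],0.015]

```text
clock: 18.25
position: [0.4316, 0.0486, 0.0751]
ee_rot: [-0.695, 0.696, 0.132, -0.122]
contact_force: [6.6, 0.5, 0.5]
width: 0.0001
```

arm_command:
  commands:
    - [0,[-0.15,-0.01,0],0.02]
    - [0,[-0.15,-0.01,0],0.015]

```text
clock: 18.45
position: [0.4286, 0.0485, 0.0751]
ee_rot: [-0.692, 0.694, 0.144, -0.135]
contact_force: [7.3, 1.4, 0.9]
width: -0.0001
```

arm_command:
  commands:
    - [0,[-0.15,-0.02,0],0.02]
    - [0,[-0.15,-0.02,0],0.015]

```text
clock: 18.65
position: [0.4256, 0.0482, 0.0751]
ee_rot: [-0.69, 0.692, 0.156, -0.147]
contact_force: [7.4, 1.1, 0.6]
width: -0.0
```

```bash
python3 tau.py|tail -1
python3 - <<'E'
from kn import *
grab('top','top12');look('top12')
im=load('top12');cv2.imwrite('pics/top12c.png',cv2.resize(im['pixels'][165:325,270:420],None,fx=3.6,fy=3.6,interpolation=cv2.INTER_CUBIC)[:,:,::-1])
E
```

```text
now (np.float64(99.4), np.float64(0.0812), np.float64(0.609), np.float64(7.5)) [7.44382122 1.0856191  0.57083006] [0.42556174 0.04816823 0.07505642] yaw 14.361929311988716 18.65
jaw x [array([-0.1075, -0.1014]), array([-0.1163, -0.1089]), array([-0.1096, -0.0409])]
last x [-0.066   0.0256] y [-0.0158  0.017 ]
```

View pics/top12c.png

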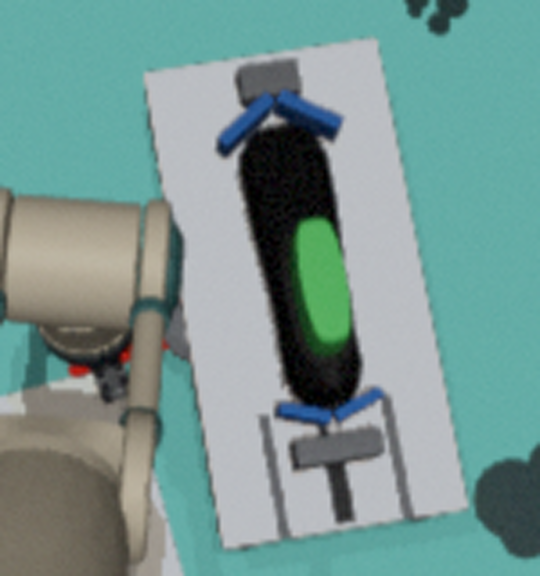

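arm_command:
  commands:
    - [0,[-0.15,-0.02,0],0.02]
    - [0,[-0.15,-0.02,0],0.015]

```text
clock: 18.9
position: [0.4226, 0.0478, 0.0751]
ee_rot: [-0.687, 0.689, 0.168, -0.159]
contact_force: [7.6, 0.8, 1.8]
width: -0.0
```

arm_command:
  commands:
    - [0,[-0.15,-0.03,0],0.02]
    - [0,[-0.15,-0.03,0],0.015]

```text
clock: 19.1
position: [0.4195, 0.0473, 0.075]
ee_rot: [-0.684, 0.686, 0.18, -0.171]
contact_force: [6.7, 1.3, 2.0]
width: -0.0002
```

```bash
python3 tau.py|tail -1
```

```text
now (np.float64(103.6), np.float64(0.0811), np.float64(0.547), np.float64(6.75)) [6.67108104 1.27249907 2.00207791] [0.41953498 0.04725001 0.07503412] yaw 18.363905319649632 19.1
```

arm_command:
  commands:
    - [0,[-0.14,-0.03,0],0.02]
    - [0,[-0.14,-0.03,0],0.015]

```text
clock: 19.3
position: [0.4167, 0.0467, 0.0751]
ee_rot: [-0.681, 0.683, 0.192, -0.183]
contact_force: [7.4, 1.8, 1.1]
width: 0.0003
```

arm_command:
  commands:
    - [0,[-0.14,-0.04,0],0.02]
    - [0,[-0.14,-0.03,0],0.015]

```text
clock: 19.5
position: [0.4139, 0.0461, 0.075]
ee_rot: [-0.677, 0.68, 0.204, -0.195]
contact_force: [6.8, 1.7, 1.4]
width: 0.0002
```

```bash
python3 tau.py|tail -1
```

```text
now (np.float64(107.6), np.float64(0.0813), np.float64(0.564), np.float64(6.94)) [6.77481304 1.73983144 1.42313657] [0.41386134 0.04607734 0.07502913] yaw 22.367815624511252 19.5
```

arm_command:
  commands:
    - [0,[-0.14,-0.04,0],0.02]
    - [0,[-0.14,-0.04,0],0.015]

```text
clock: 19.7
position: [0.4112, 0.0453, 0.0751]
ee_rot: [-0.674, 0.676, 0.216, -0.206]
contact_force: [7.4, 2.6, 1.6]
width: -0.0
```

arm_command:
  commands:
    - [0,[-0.14,-0.04,0],0.02]
    - [0,[-0.14,-0.04,0],0.015]

```text
clock: 19.9
position: [0.4088, 0.0447, 0.0751]
ee_rot: [-0.67, 0.672, 0.228, -0.218]
contact_force: [7.5, 3.2, 1.4]
width: 0.0002
```

```bash
python3 tau.py|tail -1
python3 - <<'E'
from kn import *
grab('top','top13');look('top13')
im=load('top13');cv2.imwrite('pics/top13c.png',cv2.resize(im['pixels'][165:325,270:420],None,fx=3.6,fy=3.6,interpolation=cv2.INTER_CUBIC)[:,:,::-1])
E
```

```text
now (np.float64(111.2), np.float64(0.0813), np.float64(0.666), np.float64(8.18)) [7.49135805 3.2483624  1.36185582] [0.4088073  0.04467113 0.07509478] yaw 26.3478846689556 19.9
jaw x [array([-0.107 , -0.0984]), array([-0.1115, -0.1019]), array([-0.1067, -0.0978])]
last x [-0.0638  0.0287] y [-0.0154  0.0175]
```

View pics/top13c.png

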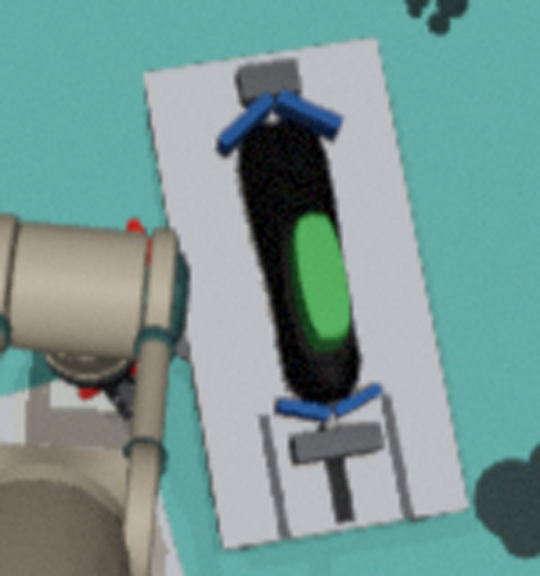

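arm_command:
  commands:
    - [0,[-0.13,-0.05,0],0.02]
    - [0,[0,0,0],0]

```text
clock: 20.15
position: [0.4075, 0.0443, 0.0751]
ee_rot: [-0.668, 0.67, 0.234, -0.224]
contact_force: [7.6, 3.7, 1.6]
width: 0.0
```

```bash
python3 tau.py|tail -1
```

```text
now (np.float64(112.1), np.float64(0.0814), np.float64(0.69), np.float64(8.48)) [7.58851845 3.71613972 1.58990503] [0.4074966  0.04428174 0.0750956 ] yaw 27.46179827375824 20.15
```

arm_command:
  commands:
    - [0,[-0.13,-0.05,0],0.015]
    - [0,[0,0,0],0]

```text
clock: 20.35
position: [0.4064, 0.0439, 0.0751]
ee_rot: [-0.666, 0.668, 0.239, -0.229]
contact_force: [8.6, 2.6, 0.9]
width: -0.0001
```

```bash
python3 tau.py|tail -1
```

```text
now (np.float64(112.9), np.float64(0.0814), np.float64(0.72), np.float64(8.84)) [8.58479381 2.64366166 0.86790149] [0.40636328 0.04389724 0.07512044] yaw 28.30830023653953 20.35
```

arm_command:
  commands:
    - [0,[-0.13,-0.05,0],0.02]
    - [0,[0,0,0],0]

```text
clock: 20.55
position: [0.4052, 0.0435, 0.0751]
ee_rot: [-0.664, 0.666, 0.246, -0.235]
contact_force: [8.9, 4.2, 0.5]
width: 0.0
```

```bash
python3 tau.py|tail -1
```

```text
now (np.float64(113.8), np.float64(0.0815), np.float64(0.799), np.float64(9.81)) [8.85972736 4.17887899 0.50757604] [0.40518139 0.04351338 0.07512989] yaw 29.448836307300702 20.55
```

arm_command:
  commands:
    - [0,[-0.13,-0.05,0],0.015]
    - [0,[0,0,0],0]

```text
clock: 20.75
position: [0.404, 0.0431, 0.0751]
ee_rot: [-0.662, 0.664, 0.251, -0.24]
contact_force: [9.1, 4.6, 0.1]
width: -0.0002
```

```bash
python3 tau.py|tail -1
```

```text
now (np.float64(114.6), np.float64(0.0815), np.float64(0.836), np.float64(10.26)) [9.13969367 4.61235019 0.11258144] [0.40402344 0.04310757 0.07512487] yaw 30.297335375452064 20.75
```

arm_command:
  commands:
    - [0,[-0.13,-0.06,0],0.02]
    - [0,[0,0,0],0]

```text
clock: 20.95
position: [0.4028, 0.0427, 0.0751]
ee_rot: [-0.659, 0.662, 0.258, -0.247]
contact_force: [7.7, 5.8, -0.2]
width: 0.0
```

```bash
python3 tau.py|tail -1
python3 - <<'E'
from kn import *
grab('top','top14');look('top14')
s,y=pose();print(tau(s['position'],s['contact_force']) if 0 else s['contact_force'],s['position'],s['moment'])
E
```

```text
now (np.float64(115.5), np.float64(0.0816), np.float64(0.789), np.float64(9.67)) [ 7.74158414  5.83044828 -0.21348138] [0.40277676 0.04265729 0.07513312] yaw 31.4293351626919 20.95
jaw x [array([-0.1045, -0.0986]), array([-0.1116, -0.1084]), array([-0.1066, -0.0563])]
last x [-0.0637  0.0292] y [-0.0158  0.0171]
[ 9.45166099  6.30048908 -0.35576542] [0.40283933 0.04264191 0.07514319] [ 0.98223336 -1.44411079 -0.06671229]
```

```bash
cat > avg.py <<'E'
from tau import *
L=[]
for i in range(16):
    manip.get_image('wrist'); s=manip.get_state(); L.append([*tau(s['position'],s['contact_force'])])
L=np.array(L,float);print('mean',L.mean(0).round(3),'sem',(L.std(0)/4).round(4),s['clock'],s['contact_force'])
E
python3 avg.py
```

```text
mean [1.1550e+02 8.2000e-02 8.6000e-01 1.0544e+01] sem [0.     0.     0.0083 0.1019] 21.8 [ 8.48503398  6.04879465 -0.75972528]
```

arm_command:
  commands:
    - [0,[-0.06,-0.03,0],0.01]
    - [0,[0,0,0],0]

```text
clock: 22.0
position: [0.4024, 0.0425, 0.0752]
ee_rot: [-0.658, 0.661, 0.261, -0.25]
contact_force: [9.0, 6.1, 0.6]
width: -0.0
```

```bash
python3 avg.py
```

```text
mean [1.1580e+02 8.2000e-02 9.0600e-01 1.1112e+01] sem [0.    0.    0.008 0.098] 22.8 [ 8.87265013  5.8489095  -1.12754801]
```

arm_command:
  commands:
    - [0,[0.4,0.3,0],0]
    - [0,[0.6,0.5,0],0]
    - [0,[0.6,0.4,0],0]
    - [0,[0,0,2],0]
    - [0,[0,0,3],0]
    - [0,[0,0,4],0]
    - [0,[0,2,4],0]
    - [0,[0,4,4],0]
    - [0,[-1,4,4],0]
    - [0,[-1,4,0],0]
    - [0,[-1,4,0],0]
    - [0,[0,0,0],0]

```text
clock: 24.0
position: [0.3811, 0.2274, 0.273]
ee_rot: [0.659, -0.657, -0.258, 0.258]
contact_force: [-0.2, -0.4, -0.3]
width: -0.0001
```

arm_command:
  commands:
    - [0,[0,0,0],0]
    - [0,[0,0,0],0]

```text
clock: 24.2
position: [0.3829, 0.2225, 0.2725]
ee_rot: [-0.659, 0.659, 0.255, -0.256]
contact_force: [-0.1, 0.2, 0.3]
width: 0.0003
```

Run:
```python
from kn import *
grab('top','top15');look('top15');grab('side','side15')
s,y=pose();print(s['contact_force'],s['position'],s['clock'])
im=load('top15');cv2.imwrite('pics/top15c.png',cv2.resize(im['pixels'][165:325,220:420],None,fx=3.6,fy=3.6,interpolation=cv2.INTER_CUBIC)[:,:,::-1])
```

```text
top15 arm: med ang 25.6 line ang 25.2 line offset from hub mm 0.5 r 0.028 0.104 z 0.07 94
top15 arm: med ang 117.1 line ang -65.3 line offset from hub mm -2.8 r 0.026 0.107 z 0.071 93
jaw x [array([-0.1043, -0.0983]), array([-0.1118, -0.1082]), array([-0.1074, -0.0967])]
last x [-0.0632  0.0291] y [-0.0155  0.0171]
[ 0.21398018 -0.62501422 -0.20702794] [0.38322207 0.22222963 0.27269993] 24.3
```

View pics/top15c.png

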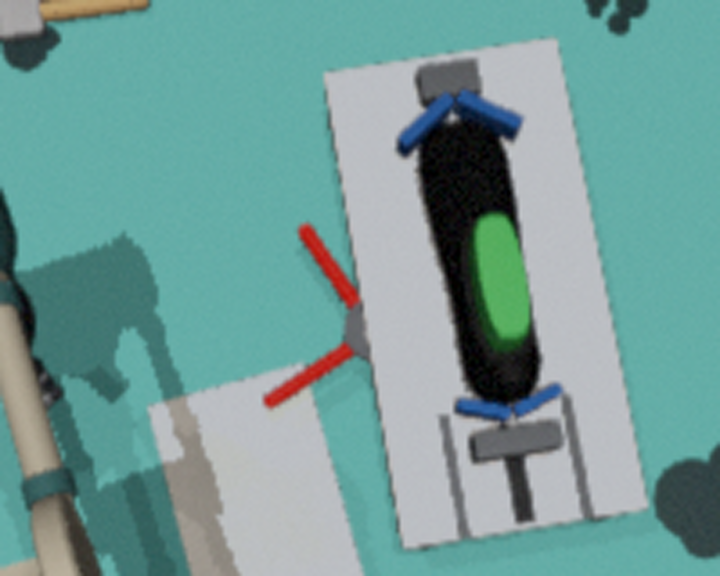

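View pics/side15.png

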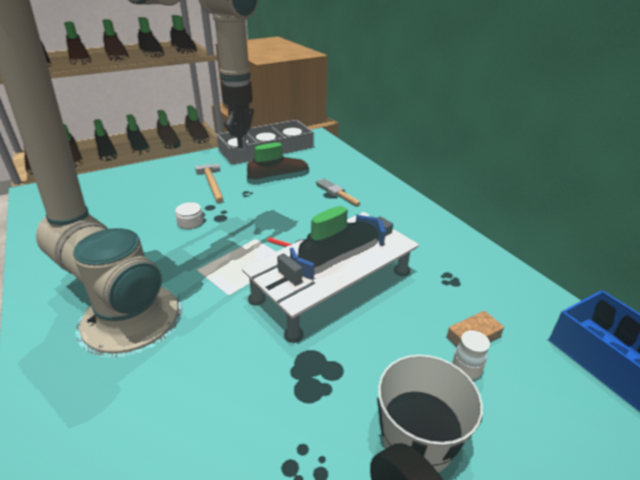

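The top crop shows the toe seated in the blue V (455,120) and the heel in the jaw (510,405). The side view shows the sole flat on the bed, the other objects where they were, and the robot clear of everything.

```bash
python3 -c "
from rig import manip
print(manip.sign_off())"
```

```text
the job is handed in; nothing more can be done
None
```

The job is handed in at about 24 s of the 59 s allowed. The black shoe stands sole down on the bed, toe in the blue stop and heel in the jaw, clamped at roughly 18 N.

- **Placing:** I gripped the shoe by its green last, set it down at the middle of the bed, and let go before touching the knob.
- **Clamping:** I turned the knob counter-clockwise with shut fingers in two pushes on successive arms. They took it about 48° and then 60°, and the robot never touched the jaw.
- **Clamp force:** The last averaged push gave 0.906 ± 0.008 N m against about 0.55 N m free, which works out to about 17.8 N. Reckoned from the turn after the toe met the stop, it comes out slightly higher, about 18.5–19 N. Single force readings scattered by about 1 N, so I relied on the averages.
- **Last pictures:** The shoe and jaw had not moved after I let go of the knob. The shoe's origin sits about 14–15 mm past the middle of the bed. The brown shoe and everything else look undisturbed, and the robot touches nothing.

One oddity: while I lowered the finger slightly against the knob arm, the vertical force reached 11 N for a moment, which I eased off at once. No check failed.

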